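# Ease the ratchet-held mould half shut on its core

### The job

The sliding mould half is held open against its closing spring by the ratchet. Push the red thumb lever gently all the way over to the pawl-off side, then take the black crank grip, wind it on just until the pawl springs clear of the teeth, and ease the crank back in hand at a slow, steady pace until the sliding half comes softly to rest on the brass core in the fixed half, without a bang and without forcing it. Let go only once the core has taken all the spring's pull, leaving the pawl off and everything else on the bench where it is.

Things in the scene. Friction and masses are not known exactly. Their poses are not given: they have to be found in the camera images.
- axle (a point): Point on the upright axis of the winding drum, 120 mm above the table. Its x and y axes are the fixture's axes (x away from the robot, y the way the sliding mould half opens). On the axis: brass pinion, 40-tooth ratchet wheel (105 mm across, top 69 mm above the table), hub (30 mm across, top at 103 mm) and a green crank arm 20 mm wide, top at 92 mm.
- crank_grip (a point): Centre of the black upright crank grip: a cylinder 24 mm across, 50 mm high (94 to 144 mm above the table; this point at 121 mm), on the end of the crank arm, 80 mm from the drum axis. It is a sleeve that spins freely on its pin, so it can be pinched from above and carried round the axis without turning the hand.
- drum (a joint): Angle of drum and crank, rad; it grows as the crank is wound anticlockwise from above (mould opens), to a stop at 2.95. In the fixture's axes the grip stands at 1.94 + this value, anticlockwise from x. A spring pulls it clockwise with 0.22 x (value + 1.7) N m: 8 to 12 N at the grip when open, 4 to 7 N when shut; drag 0.15 N m per rad/s. It starts at 1.4 to 2.5, resting on the pawl.
- thumb_post (a point): Red upright thumb post on the pawl's thumb lever: 14 mm across, 73 to 118 mm above the table, this point at 103 mm; 55 mm from the lever's pivot (lever top 80 mm above the table). Nothing else stands within 30 mm of it at its own height.
- pawl_pivot (a point): Upright pivot of thumb lever and pawl, a point 103 mm above the table (the pivot's own top is at 80 mm).
- selector (a joint): Thumb lever angle, rad: 0 = pawl on, 0.7 = fully over (pawl off), at a stop. It grows clockwise from above about point pawl_pivot. At 0 the post lies from the pivot at 1.75 rad anticlockwise of the fixture's x, so it is pushed mainly towards the fixture's +x. It stays where it is left; friction and spring take 2 to 3 N at the post.
- pawl_tip (a point): Tip of the yellow pawl, 68 mm above the table; 46 to 50 mm from the drum axis in the teeth, over 61 mm when clear. It is sprung to the thumb lever. With the lever over, the loaded tooth still jams it in; it jumps out by itself once the crank is wound on (anticlockwise) some 0.02 to 0.1 rad to unload it. Then only the hand on the crank holds the drum.
- moving_face (a point): Top middle of the parting face of the sliding steel mould half (100 mm wide, top 137 mm above the table), geared by a rack to the drum: it moves 30 mm per rad of drum along the fixture's y. In the fixture's axes it stands at x = 200 mm, y = -60 mm + 30 mm x drum angle from the drum axis.
- fixed_face (a point): Top middle of the parting face of the fixed mould half; y is the way it looks, at the sliding half. A brass core block 50 x 50 mm stands proud of it by 3 to 17 mm, differently each time and not measured; the mould is shut when the sliding face rests on the core (drum at -0.2 to 0.9). Both are hard: the spring's pull on the hand then vanishes, and pushing on is multiplied 2.7 times at the core.
- winch: The fixture: grey base plate 380 x 330 mm, 12 mm thick, carrying drum, ratchet and mould; origin on the drum axis at table height.
- carriage: The sliding mould half with its rack; origin at table height, on the drum axis but for the slide's shift along the fixture's y.
- lever_post: The red thumb post itself, a sleeve that spins freely on its pin; origin at its foot, 73 mm above the table.
- hammer: Bystander, to be left alone: loose steel hammer; origin about its middle, at its underside.
- wrench: Bystander, to be left alone: loose wrench; origin about its middle, at its underside.
- oil: Bystander, to be left alone: blue can, 54 mm across and 130 mm high; origin in the centre of its underside.
- bush: Bystander, to be left alone: brass bush, 36 mm across and 30 mm high, standing on the fixture's base plate; origin in the centre of its underside.
- guide_pin: Bystander, to be left alone: steel guide pin with a 24 mm head, about 60 mm high, standing on the base plate; origin in the centre of its underside.
- eyebolt: Bystander, to be left alone: loose eye bolt, about 55 mm high; origin in the centre of its underside.
- insert: Bystander, to be left alone: dark steel block, 60 x 45 x 30 mm; origin in the centre of its underside.

How it is judged:
On the way, in this order (a step that is already met when the one before it is completed fails the run):
1. the thumb lever is pushed over while the ratchet still holds the mould open (value of joint selector above 0.55 rad and y of moving_face in the frame of fixed_face above 0.03 m), for 0.1 s.
2. the pawl has sprung clear with the mould still open, the drum held in hand (horizontal distance between pawl_tip and axle above 0.059 m and y of moving_face in the frame of fixed_face above 0.025 m), for 0.1 s.
At the end, for the whole second after the job is handed in: The mould is shut (the sliding half bears on the core with over 6 N, its face within 20 mm of the fixed face), the drum is at rest, the thumb lever is over (above 0.5 rad) and the pawl tip is clear of the ratchet teeth (more than 59 mm from the drum axis) (contact force between carriage and anything else above 6 N and y of moving_face in the frame of fixed_face below 0.02 m and horizontal distance between pawl_tip and axle above 0.059 m and value of joint selector above 0.5 rad and velocity of joint drum between -0.05 and 0.05 rad/s); the robot touches nothing.
It fails at once if the drum runs back fast (over 1.5 rad/s, 45 mm/s at the mould) (velocity of joint drum below -1.5 rad/s).
It fails at once if the sliding mould half bangs or is forced against the core (over 35 N) (contact force between carriage and anything else above 35 N).
It fails at once if the thumb post is pushed with over 25 N (contact force between the fingers and lever_post above 25 N).
It fails at once if a bystander is moved by over 30 mm (distance of any of hammer, wrench, oil, bush, guide_pin, eyebolt, insert from where it was at the start of the episode above 0.03 m).
It also fails if it takes over 69 s, if anything falls off the work surface, if the arm or the gripper's body presses on something with over 40 N, if the wrist force passes 120 N, or if a joint passes its speed limit or range.

### The arm

A 6-joint arm with a two-finger parallel gripper is mounted at the origin on the work surface. World frame = base frame: x ahead of the robot, y to its left, z up, the work surface at z = 0. Lengths are in m, angles in rad, forces in N, time in s.
With the tool pointing down it reaches from about 0.4 to 0.925 m from the base axis. Payload 3.4 kg.
Tool frame: the origin (TCP) lies between the finger pads; the fingertips stand ahead of it and the grasp point (between the pads) is the TCP (robot.finger_overhang is the z of the fingertips in the tool frame, in m); z points along the fingers, y is the line along which they close (so a half turn about z gives the same grasp; the last joint's range is limited). The gripper opens to 85 mm and grips with 20 to 120 N. Pads are 22 mm wide; open, the fingers measure 114 mm over their backs; the gripper's body (76 mm by 85 mm) begins 54 mm behind the grasp point. The pads swing forward as they close: fully open they stand 13 mm farther back than shut.
Start: joints at [1.143, 0.307, 1.506, -0, 1.328, -0.073], TCP at [0.2, 0.539, 0.25] pointing down, gripper open.
Joint ranges: [-3.12, 3.12], [-1.05, 2.28], [0.14, 2.33], [-1.42, 4.57], [0.1, 2.73], [-2.68, 2.68]. Speed limits (rad/s): [2.57, 2.57, 3.14, 3.14, 3.14, 3.14].

### API

Orientations are given as a unit quaternion [w, x, y, z].
In Python, from station import robot gives the robot as it stands.
- The arm moves only by the tool servo_tool, never from a script. Its argument "motion" is a list of rows, each a list of 5 numbers: the finger opening in mm, from 0 to 85.4, then the shift along the world's x, y, z in mm, then the turn about the world's z in rad. In form: [[jaw, x, y, z, yaw], ...]. A call has 1 to 12 rows; each row is the pose to reach, as a shift and turn from the pose commanded when the call began; what a row does not reach only later rows make up. A row lasts 1/12 s, in which the tool goes at most 41.7 mm and 7.16 degrees, less where a joint would pass 70% of its speed; a pose out of reach is approached as far as the arm can. A call with a gripper value outside its range is refused whole. The fingers move at their own pace and stop on an object; "grip_force" is the grip in N (left out, the last holds). Time passes only in rows, so rows that repeat a pose let the fingers close. It gives the time, the measured TCP pose, the force, the opening and the grip force at its end, in the units of the state.
- robot.get_state(): the state, without advancing time (a new reading comes with each control period).
- robot.read_camera(name): name is "side" or "top"; returns a dict with "pixels" (480x640x3 uint8, blue, green, red), "z_map" (480x640 float32, m along the optical axis (not along the pixel's ray), 0 where there is no reading), "fx", "fy", "cx", "cy" (pixels), "k1" (the pictures are not rectified: a ray, as slopes to the right and down, at radius r is drawn at 1 + k1 r^2 times it, then the intrinsics apply), "R" (3x3) and "t" (3): a world point X has camera coordinates R X + t. Camera axes: x right, y down, z forward; pixel columns grow to the right and rows downward; lengths in m; the calibration is good to about 2 mm. A picture is of the moment at which its call begins.
- robot.job_done(): hands the job in; it is judged then, once.
Trained networks look in the newest picture that a camera, given by its name, has taken for a name from the list of things; names that differ only in an ending like _2 or _b are one class to them, and where a whole thing is asked for, a point or a joint stands for the part that bears it (a point fixed in the world has none). Each returns a list of dicts, best first, with "confidence" (0 to 1); they miss things now and then, are a little off and sometimes report something else, mostly with a low value. They report only what shows in the picture. A call takes as long as a camera call.
- robot.search_frame(camera, label): "rect" ([centre column, centre row, width, height] as shares, 0 to 1, of the picture: columns of its width, rows of its height, round what is visible of it).
- robot.outline_of(camera, label): "pixels" (480x640 bool, what is visible of it) and "rect" ([centre column, centre row, width, height] as shares, 0 to 1, of the picture: columns of its width, rows of its height, round what is visible of it).
The state is a dict: "t": time; "joint_positions": joint angles; "joint_velocities": joint speeds; "joint_efforts": joint torques, N m; "ee_pos": TCP position; "tcp_rot": TCP orientation; "ft_force": force on the tool from outside, world axes, zero at the start; "ft_torque": the same for the moment, N m; "finger_gap": opening from 0.0 (shut) to 1.0 (fully open); "finger_force": force on a finger pad.
Only numpy, scipy, OpenCV 4.12 (cv2) and the standard library are available. Lean on these libraries where they do the work, as an engineer would, in place of code of your own. Each camera call takes 0.05 s, during which the arm holds its last target. There are 200 camera calls.

## Working session

There is one attempt and no reset: what is moved stays moved. The work goes in short steps, Python scripts to look and compute and a tool call to move; the robot and the scene stay as the last step left them, time stands still between calls to the robot, and variables do not carry over. Pictures are saved under pics/ and viewed, at most 10 in all, crops included, and the job is handed in when it is done.

Besides the shell and the picture viewer there is one more tool, called after "Call:" in YAML: its name, and indented under it one key for each argument. servo_tool: Moves the arm, as the interface text tells. Its arguments: {"type":"object","properties":{"motion":{"type":"array","items":{"type":"array","items":{"type":"number"}}},"grip_force":{"type":"number"}},"required":["motion"]}

```bash
mkdir -p pics; cat > h.py <<'E'
import numpy as np, cv2
from station import robot
def cam(n): return robot.read_camera(n)
def K(c): return np.array([[c['fx'],0,c['cx']],[0,c['fy'],c['cy']],[0,0,1.]]), np.array([c['k1'],0,0,0.])
def ray(c,u,v):
    k,d=K(c); p=cv2.undistortPoints(np.array([[[u,v]]],float),k,d)[0,0]
    R=np.array(c['R']);t=np.array(c['t']); return -R.T@t, R.T@np.array([p[0],p[1],1.])
def atz(c,u,v,z):
    o,r=ray(c,u,v); return o+r*(z-o[2])/r[2]
def cloud(c):
    k,d=K(c); v,u=np.mgrid[:480,:640]; p=cv2.undistortPoints(np.stack([u,v],-1).reshape(-1,1,2).astype(float),k,d)[:,0]
    z=c['z_map'].reshape(-1,1); P=np.hstack([p*z,z]); W=(P-np.array(c['t']))@np.array(c['R']); W[z[:,0]==0]=np.nan
    return W.reshape(480,640,3)
def proj(c,X):
    k,d=K(c); R=np.array(c['R']); return cv2.projectPoints(np.array(X,float).reshape(-1,1,3),cv2.Rodrigues(R)[0],np.array(c['t'],float),k,d)[0][:,0]
E
python3 - <<'E'
from h import *
print(robot.finger_overhang, robot.get_state())
for n in ['top','side']:
    c=cam(n); cv2.imwrite(f'pics/{n}0.png',c['pixels']); W=cloud(c)
    print(n,-np.array(c['R']).T@np.array(c['t']))
    for l in ['crank_grip','thumb_post','pawl_pivot','pawl_tip','winch','moving_face','fixed_face','oil','bush','guide_pin','hammer','eyebolt','insert','wrench']:
        for o in robot.outline_of(n,l)[:1]:
            m=o['pixels']; P=W[m]; P=P[~np.isnan(P[:,0])]
            v,u=np.nonzero(m)
            print(l,round(o['confidence'],2),'uv',u.mean().round(1),v.mean().round(1),'med',np.nanmedian(P,0).round(3),'min',P.min(0).round(3),'max',P.max(0).round(3))
E
```

```text
0.019 {'t': 0.0, 'joint_positions': array([ 1.14249245e+00,  3.07544446e-01,  1.50770597e+00,  2.17222296e-05,
        1.32836196e+00, -7.35058255e-02]), 'joint_velocities': array([ 0.0004377 , -0.00031887, -0.000329  ,  0.00048313, -0.00039716,
       -0.00067187]), 'joint_efforts': array([-2.88421899e-03, -4.57532859e+01, -2.51921976e+01, -5.53409700e-04,
        1.31886234e-02, -8.10080792e-06]), 'ee_pos': array([0.19949763, 0.53857307, 0.24938504]), 'tcp_rot': array([-2.60939824e-04,  1.76472504e-01,  9.84305052e-01, -9.75623874e-04]), 'ft_force': array([-0.55928679,  0.2213532 ,  0.04778482]), 'ft_torque': array([ 0.01864525,  0.01217717, -0.00304659]), 'finger_force': 0.0, 'finger_gap': 1.0000179743893327}
top [3.59172106e-01 1.18805485e-03 1.23676405e+00]
crank_grip 0.52 uv 372.4 297.1 med [ 0.475 -0.141  0.144] min [ 0.465 -0.153  0.107] max [ 0.486 -0.132  0.148]
thumb_post 0.55 uv 318.6 252.2 med [ 0.583 -0.032  0.08 ] min [ 0.553 -0.055  0.008] max [0.605 0.011 0.122]
pawl_pivot 0.68 uv 147.5 240.9 med [0.613 0.384 0.022] min [ 0.596  0.372 -0.005] max [0.636 0.409 0.058]

[... 1793 characters left out ...]
 -0.406  0.111] min [ 0.605 -0.417  0.002] max [ 0.657 -0.364  0.134]
bush 0.83 uv 270.7 361.4 med [ 0.484 -0.26   0.036] min [ 0.466 -0.273  0.011] max [ 0.503 -0.237  0.046]
guide_pin 0.77 uv 328.8 232.1 med [0.633 0.061 0.056] min [ 0.622  0.052 -0.   ] max [0.656 0.129 0.075]
hammer 0.74 uv 239.6 168.7 med [0.42  0.412 0.022] min [ 0.332  0.281 -0.001] max [0.519 0.555 0.031]
eyebolt 0.6 uv 305.7 167.5 med [0.615 0.385 0.018] min [ 0.598  0.369 -0.001] max [0.633 0.462 0.056]
insert 0.91 uv 203.8 382.6 med [ 0.368 -0.286  0.03 ] min [ 0.334 -0.305  0.001] max [ 0.4   -0.236  0.034]
wrench 0.71 uv 222.3 463.5 med [ 0.399 -0.417  0.008] min [ 0.322 -0.446 -0.001] max [ 0.491 -0.37   0.013]
```

```bash
python3 - <<'E'
import cv2
a=cv2.imread('pics/top0.png')[130:340,230:460]; cv2.imwrite('pics/topc.png',cv2.resize(a,None,fx=2.8,fy=2.8,interpolation=cv2.INTER_CUBIC))
a=cv2.imread('pics/side0.png')[160:380,180:470]; cv2.imwrite('pics/sidec.png',cv2.resize(a,None,fx=2.7,fy=2.7,interpolation=cv2.INTER_CUBIC))
E
```

```text
(no output)
```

View pics/topc.png

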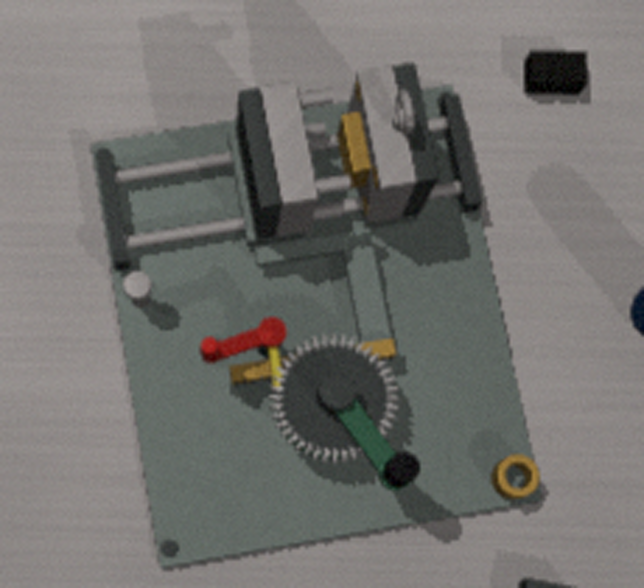

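View pics/sidec.png

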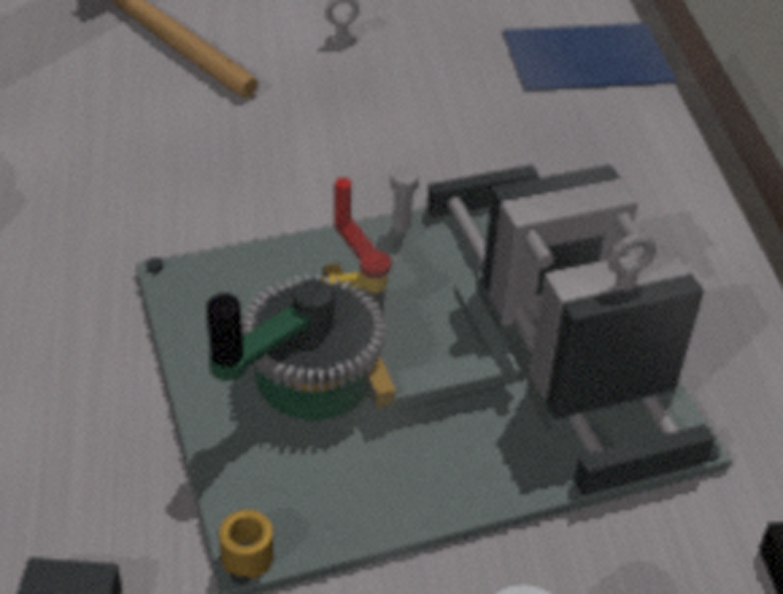

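Top crop (2.8×, offset 230,130): hub top (340,388), black grip (402,469), red post (210,349), lever pivot (272,330), left plate edge from (95,150) to (163,567). The side crop confirms the post stands free, with the guide pin beyond it.

```bash
python3 - <<'E'
from h import *
c=cam('top')
f=lambda u,v,z: atz(c,230+u/2.8,130+v/2.8,z)
ax=f(340,388,.103);gr=f(402,469,.144);po=f(210,349,.118);pv=f(272,330,.080)
print('axle',ax,'grip',gr,'post',po,'pivot',pv)
print('r grip',np.hypot(*(gr-ax)[:2]),'r post',np.hypot(*(po-pv)[:2]))
a,b=f(95,150,.012),f(163,567,.012);d=a-b; th=np.arctan2(d[1],d[0]);print('yaw plate L',th)
a,b=f(455,88,.012),f(540,500,.012);d=a-b; print('R',np.arctan2(d[1],d[0]))
a,b=f(95,150,.012),f(455,88,.012);d=a-b; print('top',np.arctan2(d[1],d[0])-np.pi/2)
a,b=f(163,567,.012),f(540,500,.012);d=a-b; print('bot',np.arctan2(d[1],d[0])-np.pi/2)
d=gr-ax;print('grip ang world',np.arctan2(d[1],d[0]))
d=po-pv;print('post ang world',np.arctan2(d[1],d[0]))
# refine via depth clouds
for n in ['top','side']:
    cc=cam(n);W=cloud(cc).reshape(-1,3);px=cc['pixels'].reshape(-1,3).astype(int)
    m=(np.hypot(W[:,0]-gr[0],W[:,1]-gr[1])<.03)&(W[:,2]>.138); print(n,'grip top',m.sum(),W[m].mean(0))
    m=(np.hypot(W[:,0]-po[0],W[:,1]-po[1])<.03)&(W[:,2]>.110); print('post top',m.sum(),W[m].mean(0))
    m=(np.hypot(W[:,0]-ax[0],W[:,1]-ax[1])<.03)&(abs(W[:,2]-.103)<.004); print('hub',m.sum(),W[m].mean(0))
E
```

```text
axle [ 0.54233114 -0.09974023  0.103     ] grip [ 0.47414342 -0.14339058  0.144     ] post [0.56927158 0.0044922  0.118     ] pivot [ 0.59318699 -0.04593329  0.08      ]
r grip 0.08096244917180173 r post 0.05580928782184411
yaw plate L 0.18781508572004077
R 0.18014248481657857
top 0.19890529636281817
bot 0.19057821828657384
grip ang world -2.572173185693216
post ang world 2.013650743854151
top grip top 96 [ 0.47707844 -0.14412817  0.14398122]
post top 34 [0.57300454 0.00619092 0.11767631]
hub 129 [ 0.54111586 -0.09653779  0.1029315 ]
side grip top 127 [ 0.47863522 -0.14652652  0.14399293]
post top 40 [0.57515321 0.00388167 0.11686616]
hub 146 [ 0.54209079 -0.09869018  0.1035181 ]
```

Call:
servo_tool:
  motion:
    - [0,345,-533,0,0.355]
    - [0,345,-533,0,0.355]
    - [0,345,-533,0,0.355]
    - [0,345,-533,0,0.355]
    - [0,345,-533,0,0.355]
    - [0,345,-533,0,0.355]
    - [0,345,-533,0,0.355]
    - [0,345,-533,0,0.355]
    - [0,345,-533,0,0.355]
    - [0,345,-533,0,0.355]
    - [0,345,-533,0,0.355]
    - [0,345,-533,0,0.355]
  grip_force: 30

```text
t: 2.65
ee_pos: [0.4697, 0.1215, 0.2506]
tcp_rot: [0.0, -0.0, 1.0, 0.0]
ft_force: [1.0, 0.7, 0.1]
finger_gap: 0.003
finger_force: 0.0
```

```bash
python3 - <<'E'
from h import *
s=robot.get_state();print(s['t'],s['ee_pos'],s['tcp_rot'],s['joint_positions'])
E
```

```text
2.65 [0.46971035 0.12149463 0.25063437] [ 3.70520593e-04 -5.81877261e-06  9.99999923e-01  1.32505303e-04] [ 1.65919832e-01  1.80483644e-01  1.68465757e+00  1.45265829e-04
  1.27567681e+00 -1.40493033e+00]
```

Call:
servo_tool:
  motion:
    - [0,75,-116,0,0]
    - [0,75,-116,0,0]
    - [0,75,-116,0,0]
    - [0,75,-116,-30,0]
    - [0,75,-116,-65,0]
    - [0,75,-116,-100,0]
    - [0,75,-116,-125,0]
    - [0,75,-116,-139,0]
    - [0,75,-116,-139,0]
    - [0,75,-116,-139,0]

```text
t: 3.48
ee_pos: [0.5436, 0.0074, 0.1107]
tcp_rot: [-0.001, -0.0, 1.0, 0.0]
ft_force: [1.0, 0.2, 0.4]
finger_gap: -0.002
finger_force: 0.0
```

Call:
servo_tool:
  motion:
    - [0,4,0,0,0]
    - [0,8,0,0,0]
    - [0,11,0,0,0]
    - [0,14,0,0,0]
    - [0,17,0,0,0]
    - [0,20,0,0,0]
    - [0,23,0,0,0]
    - [0,26,0,0,0]
    - [0,29,0,0,0]
    - [0,32,0,0,0]
    - [0,35,0,0,0]
    - [0,37,0,0,0]

```text
t: 4.48
ee_pos: [0.5812, 0.0074, 0.1113]
tcp_rot: [-0.0, -0.0, 1.0, -0.0]
ft_force: [-1.9, 0.1, 1.7]
finger_gap: -0.002
finger_force: 1.2
```

```bash
python3 - <<'E'
from h import *
c=cam('side');W=cloud(c).reshape(-1,3);p=c['pixels'].reshape(-1,3).astype(int)
a=c['pixels'][180:330,230:400];cv2.imwrite('pics/s1.png',cv2.resize(a,None,fx=4,fy=4,interpolation=cv2.INTER_CUBIC))
m=(p[:,2]>90)&(p[:,1]<60)&(p[:,0]<70)&(W[:,2]>.09)&(W[:,2]<.125);print(m.sum(),np.nanmedian(W[m],0))
E
```

```text
38 [0.600321   0.00465119 0.10523326]
```

View pics/s1.png

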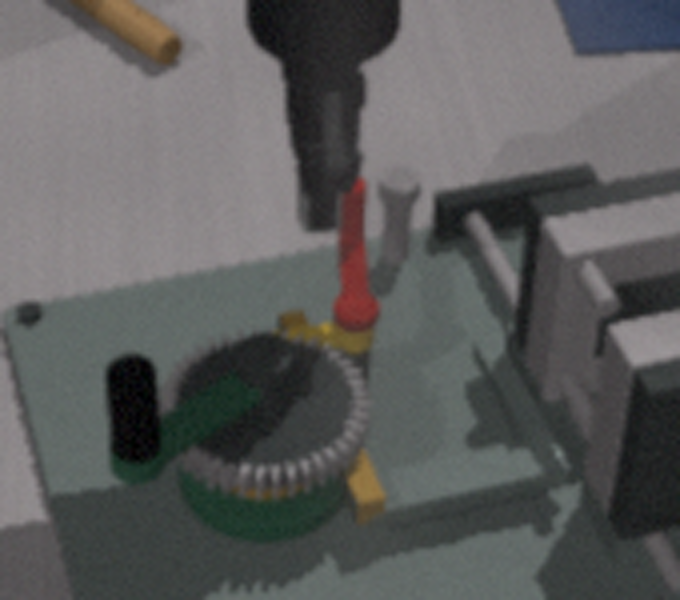

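The fingers are on the red post (crop 355,200) and the lever is about two thirds over. The pawl (345,335) is still in the teeth.

Call:
servo_tool:
  motion:
    - [0,2,0,0,0]
    - [0,4,0,0,0]
    - [0,6,0,0,0]
    - [0,7,0,0,0]
    - [0,8,0,0,0]
    - [0,9,0,0,0]
    - [0,9,0,0,0]

```text
t: 5.12
ee_pos: [0.59, 0.0075, 0.1112]
tcp_rot: [-0.0, -0.0, 1.0, 0.0]
ft_force: [-2.7, -1.0, 0.3]
finger_gap: -0.004
finger_force: 1.1
```

Call:
servo_tool:
  motion:
    - [0,0.7,0,0,0]
    - [0,1.4,0,0,0]
    - [0,2,0,0,0]
    - [0,2,0,0,0]

```text
t: 5.45
ee_pos: [0.592, 0.0075, 0.1113]
tcp_rot: [-0.0, -0.0, 1.0, -0.0]
ft_force: [-2.3, -0.4, 0.7]
finger_gap: 0.001
finger_force: 1.3
```

Call:
servo_tool:
  motion:
    - [0,0.5,0,0,0]
    - [0,1,0,0,0]
    - [0,1,0,0,0]

```text
t: 5.7
ee_pos: [0.5929, 0.0074, 0.1113]
tcp_rot: [-0.0, -0.0, 1.0, -0.0]
ft_force: [-3.5, 0.5, 0.2]
finger_gap: -0.001
finger_force: 1.4
```

Call:
servo_tool:
  motion:
    - [0,0.5,0,0,0]
    - [0,1,0,0,0]
    - [0,1,0,0,0]

```text
t: 5.95
ee_pos: [0.594, 0.0074, 0.1112]
tcp_rot: [-0.0, -0.0, 1.0, -0.0]
ft_force: [-3.0, -0.8, -0.1]
finger_gap: 0.001
finger_force: 1.4
```

Call:
servo_tool:
  motion:
    - [0,0.5,0,0,0]
    - [0,1,0,0,0]
    - [0,1,0,0,0]

```text
t: 6.2
ee_pos: [0.5948, 0.0075, 0.1113]
tcp_rot: [-0.0, -0.0, 1.0, 0.0]
ft_force: [-2.2, -0.5, 0.1]
finger_gap: -0.0
finger_force: 1.7
```

Call:
servo_tool:
  motion:
    - [0,0.4,0,0,0]
    - [0,0.8,0,0,0]
    - [0,0.8,0,0,0]

```text
t: 6.45
ee_pos: [0.5949, 0.0075, 0.1112]
tcp_rot: [-0.001, -0.0, 1.0, 0.0]
ft_force: [-4.7, -0.1, 1.9]
finger_gap: -0.002
finger_force: 2.6
```

```bash
python3 - <<'E'
from h import *
for n in ['side','top']:
    c=cam(n);W=cloud(c).reshape(-1,3);p=c['pixels'].reshape(-1,3).astype(int)
    r=(p[:,2]>80)&(p[:,1]<60)&(p[:,0]<70)&(abs(W[:,0]-.6)<.06)&(abs(W[:,1]+.02)<.07)
    for lo,hi in [(.095,.125),(.074,.086)]:
        m=r&(W[:,2]>lo)&(W[:,2]<hi);print(n,m.sum(),np.nanmean(W[m],0),np.nanmin(W[m],0),np.nanmax(W[m],0))
E
```

```text
side 53 [0.61357505 0.00256283 0.10842715] [ 0.60778406 -0.00170652  0.09561469] [0.61993238 0.00966372 0.11977554]
side 164 [ 0.60126536 -0.03121011  0.08085122] [ 0.58527703 -0.05723946  0.07533636] [0.61774266 0.0028559  0.08594169]<stdin>:6: RuntimeWarning: Mean of empty slice
Traceback (most recent call last):
ValueError: zero-size array to reduction operation fmin which has no identity
```

```bash
cat > grip.py <<'E'
from h import *
from scipy.optimize import least_squares
def grip(x,y):
  for n in ['side','top']:
    c=cam(n);W=cloud(c).reshape(-1,3);p=c['pixels'].reshape(-1,3).astype(int)
    m=(np.hypot(W[:,0]-x,W[:,1]-y)<.04)&(abs(W[:,2]-.144)<.004)&(p.max(1)<70); q=W[m]
    u=proj(c,q).mean(0) if len(q) else None
    print(n,m.sum(),q.mean(0), q.min(0),q.max(0), atz(c,*u,.144) if u is not None else None)
E
python3 -c "
from grip import *
grip(.477,-.145)
c=cam('side');W=cloud(c).reshape(-1,3)
m=(np.hypot(W[:,0]-.4775,W[:,1]+.145)<.03)&(W[:,2]>.1)&(W[:,2]<.138);q=W[m];o=-np.array(c['R']).T@np.array(c['t'])
r=least_squares(lambda s:np.hypot(q[:,0]-s[0],q[:,1]-s[1])-.012,[.4775,-.145],loss='soft_l1',f_scale=.001);print(m.sum(),r.x,np.abs(r.fun).mean())
"
```

```text
side 112 [ 0.47878106 -0.14702336  0.14449008] [ 0.4676214  -0.157062    0.14044098] [ 0.48957191 -0.13394019  0.14732637] [ 0.47876555 -0.14656675  0.144     ]
top 91 [ 0.4769282  -0.1443775   0.14396813] [ 0.46644182 -0.15541533  0.14000387] [ 0.48850167 -0.13383024  0.1475584 ] [ 0.47691744 -0.14437254  0.144     ]
180 [ 0.4785214  -0.14338734] 0.0006729023223313471
```

Call:
servo_tool:
  motion:
    - [0,-6,0,0,0]
    - [0,-12,0,0,0]
    - [40,-12,0,40,0]
    - [50,-12,0,80,0]
    - [50,-12,0,95,0]
    - [50,-40,-35,95,0]
    - [50,-68,-70,95,0]
    - [50,-95,-105,95,0]
    - [50,-118,-140,95,0]
    - [50,-118,-152,95,0]
    - [50,-118,-152,95,0]
    - [50,-118,-152,95,0]

```text
t: 7.7
ee_pos: [0.4782, -0.1457, 0.207]
tcp_rot: [0.002, 0.001, 1.0, -0.0]
ft_force: [-0.0, 0.9, 0.5]
finger_gap: 0.585
finger_force: 0.0
```

Call:
servo_tool:
  motion:
    - [50,0,0,-25,0]
    - [50,0,0.5,-50,0]
    - [50,0,0.5,-70,0]
    - [50,0,0.5,-84,0]
    - [50,0,0.5,-84,0]
    - [40,0,0.5,-84,0]
    - [32,0,0.5,-84,0]
    - [28,0,0.5,-84,0]
    - [26,0,0.5,-84,0]
    - [25,0,0.5,-84,0]
  grip_force: 20

```text
t: 8.53
ee_pos: [0.4785, -0.1442, 0.1233]
tcp_rot: [0.001, -0.0, 1.0, -0.0]
ft_force: [0.5, 1.0, -0.4]
finger_gap: 0.294
finger_force: 0.0
```

Call:
servo_tool:
  motion:
    - [24,0,0,0,0]
    - [22,0,0,0,0]
    - [18,0,0,0,0]
    - [10,0,0,0,0]
    - [10,0,0,0,0]
  grip_force: 40

```text
t: 8.95
ee_pos: [0.4784, -0.1445, 0.1232]
tcp_rot: [0.001, 0.0, 1.0, -0.0]
ft_force: [-0.3, -1.1, 5.6]
finger_gap: 0.263
finger_force: 39.0
```

Call:
servo_tool:
  motion:
    - [10,0.6,-0.8,0,0]
    - [10,1.2,-1.6,0,0]
    - [10,1.8,-2.4,0,0]
    - [10,2.4,-3.2,0,0]
    - [10,2.4,-3.2,0,0]
  grip_force: 60

```text
t: 9.37
ee_pos: [0.479, -0.1454, 0.1232]
tcp_rot: [-0.001, 0.0, 1.0, 0.002]
ft_force: [-3.0, 6.1, 12.3]
finger_gap: 0.267
finger_force: 58.6
```

```bash
cat > look.py <<'E'
from h import *
import sys
c=cam('side');W=cloud(c).reshape(-1,3);p=c['pixels'].reshape(-1,3).astype(int)
m=(p[:,2]>p[:,0]+50)&(p[:,1]>p[:,0]+35)&(W[:,2]>.058)&(W[:,2]<.075)&(np.hypot(W[:,0]-.5935,W[:,1]+.0455)<.06)
q=W[m]; r=np.hypot(q[:,0]-.5417,q[:,1]+.0983); print(len(q), np.sort(r)[:5] if len(q) else '', q.mean(0))
a=c['pixels'][180:330,230:400];cv2.imwrite(sys.argv[1],cv2.resize(a,None,fx=4,fy=4,interpolation=cv2.INTER_CUBIC))
E
python3 look.py pics/s2.png
```

```text
41 [0.05086092 0.05277852 0.05293163 0.0530475  0.05321313] [ 0.57446204 -0.04861108  0.06810928]
```

View pics/s2.png

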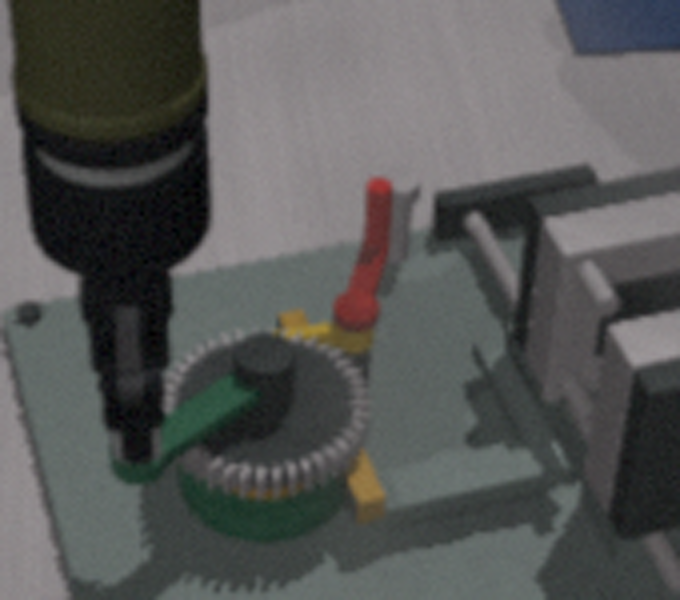

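The lever is over (post at crop 378,190) and the hand is on the grip. The pawl tip (310,330) is still in the teeth, so I wind on further.

Call:
servo_tool:
  motion:
    - [10,0.6,-0.8,0,0]
    - [10,1.2,-1.6,0,0]
    - [10,1.2,-1.6,0,0]

```text
t: 9.67
ee_pos: [0.4798, -0.1465, 0.1231]
tcp_rot: [-0.001, 0.0, 1.0, 0.002]
ft_force: [-4.3, 7.3, 12.9]
finger_gap: 0.266
finger_force: 58.8
```

```bash
python3 look.py pics/s3.png
```

```text
45 [0.05088389 0.05183991 0.05283708 0.05285206 0.05490115] [ 0.57171631 -0.04749774  0.06815609]
```

Call:
servo_tool:
  motion:
    - [10,0.6,-0.8,0,0]
    - [10,1.2,-1.6,0,0]
    - [10,1.2,-1.6,0,0]

```text
t: 9.97
ee_pos: [0.4809, -0.1478, 0.1231]
tcp_rot: [-0.001, 0.0, 1.0, 0.002]
ft_force: [-3.4, 8.4, 12.8]
finger_gap: 0.263
finger_force: 58.9
```

```bash
python3 look.py pics/s4.png
```

```text
83 [0.05364448 0.0606416  0.06123297 0.06175949 0.06199364] [ 0.56885135 -0.03907332  0.06666111]
```

View pics/s4.png

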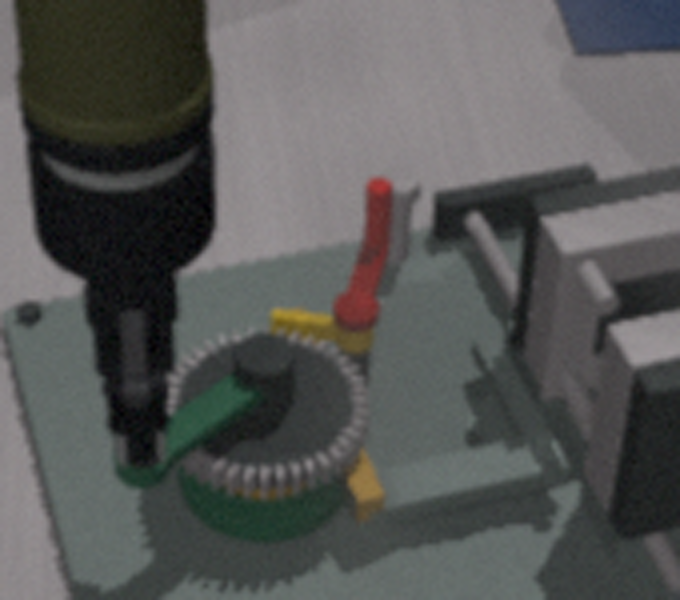

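The pawl has sprung clear: its tip (crop 275,320) is well outside the teeth. Next I plan the ease-back.

```bash
cat > arc.py <<'E'
import sys,numpy as np
# cx cy cmdx cmdy total n
cx,cy,x,y,tot,n=map(float,sys.argv[1:]);v=np.array([x-cx,y-cy])
for i in range(1,int(n)+1):
    d=tot*i/n;R=np.array([[np.cos(d),-np.sin(d)],[np.sin(d),np.cos(d)]])
    w=(R@v-v)*1e3; print([10,*w.round(1).tolist(),0,0],end=', ')
print('\nend',np.array([cx,cy])+v+w/1e3)
E
python3 arc.py .5417 -.0983 .4832 -.1509 -.3 12
python3 - <<'E'
from h import *
th=.19;R=np.array([[np.cos(th),np.sin(th)],[-np.sin(th),np.cos(th)]])
for n in ['top','side']:
    c=cam(n);W=cloud(c).reshape(-1,3);p=c['pixels'].reshape(-1,3).astype(int)
    f=(W[:,:2]-[.5417,-.0983])@R.T
    br=(p[:,2]>p[:,0]+45)&(abs(f[:,0]-.2)<.06)&(W[:,2]>.05)
    print(n,'core',br.sum(),np.nanpercentile(f[br],[2,50,98],axis=0).round(4).tolist(),np.nanpercentile(W[br,2],[2,98]))
    t=(abs(W[:,2]-.137)<.006)&(abs(f[:,0]-.2)<.06)
    h,e=np.histogram(f[t,1],bins=np.arange(-.16,.1,.004));print([(round(a,3),b) for a,b in zip(e,h.tolist()) if b])
E
```

```text
[10, -1.3, 1.5, 0, 0], [10, -2.6, 3.0, 0, 0], [10, -3.8, 4.5, 0, 0], [10, -5.0, 6.1, 0, 0], [10, -6.1, 7.7, 0, 0], [10, -7.2, 9.3, 0, 0], [10, -8.3, 11.0, 0, 0], [10, -9.3, 12.7, 0, 0], [10, -10.3, 14.4, 0, 0], [10, -11.2, 16.1, 0, 0], [10, -12.1, 17.9, 0, 0], [10, -12.9, 19.6, 0, 0], 
end [ 0.47026845 -0.13126277]
top core 159 [[0.1748, -0.0589], [0.199, -0.051], [0.2227, -0.0437]] [0.10142095 0.11442434]
[(np.float64(-0.108), 51), (np.float64(-0.104), 74), (np.float64(-0.1), 66), (np.float64(-0.096), 51), (np.float64(-0.092), 46), (np.float64(-0.088), 49), (np.float64(-0.084), 70), (np.float64(-0.08), 73), (np.float64(-0.076), 78), (np.float64(-0.072), 69), (np.float64(-0.068), 77), (np.float64(-0.064), 83), (np.float64(-0.06), 34), (np.float64(-0.036), 3), (np.float64(-0.032), 4), (np.float64(-0.028), 6), (np.float64(-0.024), 4), (np.float64(-0.02), 2), (np.float64(-0.016), 5), (np.float64(-0.012), 1), (np.float64(-0.008), 63), (np.float64(-0.004), 78), (np.float64(0.0), 77), (np.float64(0.004), 73), (np.float64(0.008), 78), (np.float64(0.012), 75), (np.float64(0.016), 76), (np.float64(0.02), 73), (np.float64(0.024), 75), (np.float64(0.028), 78), (np.float64(0.032), 79), (np.float64(0.036), 77), (np.float64(0.04), 15)]
side core 0 [nan, nan] nan
  return np.nanmean(a, axis, out=out, keepdims=keepdims)
```

Call:
servo_tool:
  motion:
    - [10,-1.3,1.5,0,0]
    - [10,-2.6,3.0,0,0]
    - [10,-3.8,4.5,0,0]
    - [10,-5.0,6.1,0,0]
    - [10,-6.1,7.7,0,0]
    - [10,-7.2,9.3,0,0]
    - [10,-8.3,11.0,0,0]
    - [10,-9.3,12.7,0,0]
    - [10,-10.3,14.4,0,0]
    - [10,-11.2,16.1,0,0]
    - [10,-12.1,17.9,0,0]
    - [10,-12.9,19.6,0,0]

```text
t: 11.12
ee_pos: [0.4691, -0.1285, 0.1232]
tcp_rot: [-0.0, 0.001, 1.0, 0.002]
ft_force: [-1.6, 8.5, 9.9]
finger_gap: 0.266
finger_force: 58.8
```

```bash
python3 arc.py .5417 -.0983 .4703 -.1313 -.3 12
```

```text
[10, -0.8, 1.8, 0, 0], [10, -1.6, 3.6, 0, 0], [10, -2.3, 5.4, 0, 0], [10, -2.9, 7.3, 0, 0], [10, -3.6, 9.2, 0, 0], [10, -4.1, 11.0, 0, 0], [10, -4.7, 12.9, 0, 0], [10, -5.1, 14.8, 0, 0], [10, -5.6, 16.8, 0, 0], [10, -5.9, 18.7, 0, 0], [10, -6.3, 20.6, 0, 0], [10, -6.6, 22.6, 0, 0], 
end [ 0.46373681 -0.10872596]
```

Call:
servo_tool:
  motion:
    - [10,-0.8,1.8,0,0]
    - [10,-1.6,3.6,0,0]
    - [10,-2.3,5.4,0,0]
    - [10,-2.9,7.3,0,0]
    - [10,-3.6,9.2,0,0]
    - [10,-4.1,11.0,0,0]
    - [10,-4.7,12.9,0,0]
    - [10,-5.1,14.8,0,0]
    - [10,-5.6,16.8,0,0]
    - [10,-5.9,18.7,0,0]
    - [10,-6.3,20.6,0,0]
    - [10,-6.6,22.6,0,0]

```text
t: 12.12
ee_pos: [0.4632, -0.1064, 0.1232]
tcp_rot: [0.001, 0.001, 1.0, 0.002]
ft_force: [-0.8, 6.5, 8.9]
finger_gap: 0.263
finger_force: 58.7
```

```bash
python3 arc.py .5417 -.0983 .4637 -.1087 -.3 12
```

```text
[10, -0.2, 2.0, 0, 0], [10, -0.4, 3.9, 0, 0], [10, -0.6, 5.9, 0, 0], [10, -0.6, 7.8, 0, 0], [10, -0.7, 9.8, 0, 0], [10, -0.7, 11.8, 0, 0], [10, -0.6, 13.7, 0, 0], [10, -0.5, 15.7, 0, 0], [10, -0.4, 17.7, 0, 0], [10, -0.1, 19.6, 0, 0], [10, 0.1, 21.6, 0, 0], [10, 0.4, 23.5, 0, 0], 
end [ 0.46411034 -0.08518492]
```

Call:
servo_tool:
  motion:
    - [10,-0.2,2.0,0,0]
    - [10,-0.4,3.9,0,0]
    - [10,-0.6,5.9,0,0]
    - [10,-0.6,7.8,0,0]
    - [10,-0.7,9.8,0,0]
    - [10,-0.7,11.8,0,0]
    - [10,-0.6,13.7,0,0]
    - [10,-0.5,15.7,0,0]
    - [10,-0.4,17.2,0,0]
    - [10,-0.2,18.6,0,0]
    - [10,-0.1,19.6,0,0]
    - [10,-0.1,19.6,0,0]

```text
t: 13.12
ee_pos: [0.4633, -0.0867, 0.1232]
tcp_rot: [0.001, 0.001, 1.0, 0.002]
ft_force: [-0.4, 7.4, 9.6]
finger_gap: 0.265
finger_force: 58.7
```

```bash
python3 arc.py .5417 -.0983 .4636 -.0891 -.12 12; python3 - <<'E'
from h import *
th=.19;R=np.array([[np.cos(th),np.sin(th)],[-np.sin(th),np.cos(th)]])
c=cam('top');W=cloud(c).reshape(-1,3);p=c['pixels'].reshape(-1,3).astype(int)
f=(W[:,:2]-[.5417,-.0983])@R.T
br=(p[:,2]>p[:,0]+40)&(abs(f[:,0]-.2)<.06)&(W[:,2]>.05)
print('core',br.sum(),np.nanpercentile(f[br],[2,50,98],axis=0).round(4).tolist())
t=(abs(W[:,2]-.137)<.005)&(abs(f[:,0]-.2)<.05)&(f[:,1]>-.056)
print(np.sort(f[t,1])[[5,20,40]])
E
```

```text
[10, 0.1, 0.8, 0, 0], [10, 0.2, 1.6, 0, 0], [10, 0.3, 2.3, 0, 0], [10, 0.4, 3.1, 0, 0], [10, 0.6, 3.9, 0, 0], [10, 0.7, 4.7, 0, 0], [10, 0.8, 5.4, 0, 0], [10, 1.0, 6.2, 0, 0], [10, 1.1, 7.0, 0, 0], [10, 1.3, 7.8, 0, 0], [10, 1.5, 8.5, 0, 0], [10, 1.7, 9.3, 0, 0], 
end [ 0.465263   -0.07981664]
core 156 [[0.1754, -0.0588], [0.1989, -0.051], [0.2224, -0.0439]]
[-0.03585409 -0.03137798 -0.03004187]
```

Call:
servo_tool:
  motion:
    - [10,0.1,0.8,0,0]
    - [10,0.2,1.6,0,0]
    - [10,0.3,2.3,0,0]
    - [10,0.4,3.1,0,0]
    - [10,0.6,3.9,0,0]
    - [10,0.7,4.7,0,0]
    - [10,0.8,5.4,0,0]
    - [10,1.0,6.2,0,0]
    - [10,1.1,7.0,0,0]
    - [10,1.3,7.8,0,0]
    - [10,1.5,8.5,0,0]
    - [10,1.7,9.3,0,0]

```text
t: 14.17
ee_pos: [0.465, -0.0777, 0.1232]
tcp_rot: [0.001, 0.001, 1.0, 0.001]
ft_force: [-0.1, 6.1, 9.4]
finger_gap: 0.265
finger_force: 58.6
```

```bash
python3 arc.py .5417 -.0983 .4653 -.0798 -.12 12
```

```text
[10, 0.2, 0.8, 0, 0], [10, 0.4, 1.5, 0, 0], [10, 0.6, 2.3, 0, 0], [10, 0.8, 3.0, 0, 0], [10, 1.0, 3.8, 0, 0], [10, 1.2, 4.5, 0, 0], [10, 1.5, 5.3, 0, 0], [10, 1.7, 6.0, 0, 0], [10, 2.0, 6.8, 0, 0], [10, 2.2, 7.5, 0, 0], [10, 2.5, 8.3, 0, 0], [10, 2.8, 9.0, 0, 0], 
end [ 0.4680641  -0.07078703]
```

Call:
servo_tool:
  motion:
    - [10,0.2,0.8,0,0]
    - [10,0.4,1.5,0,0]
    - [10,0.6,2.3,0,0]
    - [10,0.8,3.0,0,0]
    - [10,1.0,3.8,0,0]
    - [10,1.2,4.5,0,0]
    - [10,1.5,5.3,0,0]
    - [10,1.7,6.0,0,0]
    - [10,1.7,6.0,0,0]

```text
t: 14.92
ee_pos: [0.4668, -0.0716, 0.1232]
tcp_rot: [0.001, 0.001, 1.0, 0.002]
ft_force: [-0.5, 6.9, 9.8]
finger_gap: 0.271
finger_force: 58.6
```

```bash
python3 arc.py .5417 -.0983 .467 -.0738 -.06 10
```

```text
[10, 0.1, 0.4, 0, 0], [10, 0.3, 0.9, 0, 0], [10, 0.5, 1.3, 0, 0], [10, 0.6, 1.8, 0, 0], [10, 0.8, 2.2, 0, 0], [10, 0.9, 2.7, 0, 0], [10, 1.1, 3.1, 0, 0], [10, 1.3, 3.6, 0, 0], [10, 1.4, 4.0, 0, 0], [10, 1.6, 4.4, 0, 0], 
end [ 0.46860354 -0.06936478]
```

Call:
servo_tool:
  motion:
    - [10,0.1,0.4,0,0]
    - [10,0.3,0.9,0,0]
    - [10,0.5,1.3,0,0]
    - [10,0.6,1.8,0,0]
    - [10,0.8,2.2,0,0]
    - [10,0.9,2.7,0,0]
    - [10,0.9,2.7,0,0]

```text
t: 15.5
ee_pos: [0.4678, -0.0689, 0.1232]
tcp_rot: [0.001, 0.001, 1.0, 0.002]
ft_force: [-0.3, 6.9, 7.6]
finger_gap: 0.266
finger_force: 58.6
```

Call:
servo_tool:
  motion:
    - [10,0.2,0.4,0,0]
    - [10,0.3,0.9,0,0]
    - [10,0.5,1.3,0,0]
    - [10,0.7,1.8,0,0]
    - [10,0.9,2.2,0,0]
    - [10,1.0,2.6,0,0]
    - [10,1.0,2.6,0,0]

```text
t: 16.08
ee_pos: [0.4688, -0.0664, 0.1232]
tcp_rot: [0.001, 0.001, 1.0, 0.002]
ft_force: [-0.1, 6.7, 8.7]
finger_gap: 0.269
finger_force: 58.6
```

Call:
servo_tool:
  motion:
    - [10,0.2,0.4,0,0]
    - [10,0.4,0.9,0,0]
    - [10,0.6,1.3,0,0]
    - [10,0.8,1.8,0,0]
    - [10,1.0,2.2,0,0]
    - [10,1.0,2.2,0,0]

```text
t: 16.58
ee_pos: [0.4698, -0.0641, 0.1232]
tcp_rot: [0.001, 0.001, 1.0, 0.002]
ft_force: [0.9, 6.8, 8.4]
finger_gap: 0.264
finger_force: 58.6
```

Call:
servo_tool:
  motion:
    - [10,0.2,0.4,0,0]
    - [10,0.4,0.8,0,0]
    - [10,0.6,1.2,0,0]
    - [10,0.8,1.6,0,0]
    - [10,0.8,1.6,0,0]

```text
t: 17.0
ee_pos: [0.4706, -0.0625, 0.1232]
tcp_rot: [0.001, 0.001, 1.0, 0.002]
ft_force: [-0.1, 6.6, 7.3]
finger_gap: 0.264
finger_force: 58.6
```

Call:
servo_tool:
  motion:
    - [10,0.2,0.4,0,0]
    - [10,0.4,0.8,0,0]
    - [10,0.6,1.2,0,0]
    - [10,0.9,1.6,0,0]
    - [10,0.9,1.6,0,0]

```text
t: 17.42
ee_pos: [0.4714, -0.0609, 0.1232]
tcp_rot: [0.001, 0.001, 1.0, 0.002]
ft_force: [0.0, 7.7, 7.7]
finger_gap: 0.266
finger_force: 58.6
```

Call:
servo_tool:
  motion:
    - [10,0.2,0.4,0,0]
    - [10,0.4,0.8,0,0]
    - [10,0.7,1.2,0,0]
    - [10,0.9,1.6,0,0]
    - [10,0.9,1.6,0,0]

```text
t: 17.83
ee_pos: [0.4721, -0.0592, 0.1232]
tcp_rot: [0.001, 0.001, 1.0, 0.002]
ft_force: [-0.0, 7.5, 7.8]
finger_gap: 0.268
finger_force: 58.6
```

Call:
servo_tool:
  motion:
    - [10,0.1,0.4,0,0]
    - [10,0.3,0.9,0,0]
    - [10,0.5,1.3,0,0]
    - [10,0.7,1.7,0,0]
    - [10,0.7,1.7,0,0]

```text
t: 18.25
ee_pos: [0.4731, -0.0576, 0.1232]
tcp_rot: [0.001, 0.001, 1.0, 0.002]
ft_force: [-0.3, 7.6, 8.1]
finger_gap: 0.268
finger_force: 58.6
```

Call:
servo_tool:
  motion:
    - [10,0.1,0.4,0,0]
    - [10,0.3,0.9,0,0]
    - [10,0.5,1.3,0,0]
    - [10,0.7,1.7,0,0]
    - [10,0.7,1.7,0,0]

```text
t: 18.67
ee_pos: [0.4734, -0.0569, 0.1232]
tcp_rot: [0.0, 0.0, 1.0, 0.001]
ft_force: [-1.6, 3.6, 8.3]
finger_gap: 0.267
finger_force: 58.6
```

Call:
servo_tool:
  motion:
    - [10,-0.1,0.4,0,0]
    - [10,-0.2,0.9,0,0]
    - [10,-0.3,1.2,0,0]
    - [10,-0.3,1.2,0,0]
    - [10,-0.3,1.2,0,0]

```text
t: 19.08
ee_pos: [0.4734, -0.0568, 0.1232]
tcp_rot: [0.001, -0.0, 1.0, -0.0]
ft_force: [-0.5, -0.9, 7.6]
finger_gap: 0.265
finger_force: 58.7
```

Call:
servo_tool:
  motion:
    - [24,-0.1,-0.3,0,0]
    - [27,-0.1,-0.3,0,0]
    - [30,-0.1,-0.3,0,0]
    - [36,0,-0.3,0,0]
    - [42,0,-0.3,0,0]
    - [44,0,-0.3,0,0]
    - [44,0,-0.3,15,0]
    - [44,0,-0.3,35,0]
    - [44,0,-0.3,60,0]
    - [44,0,-0.3,90,0]
    - [44,0,-0.3,110,0]
    - [44,0,-0.3,110,0]

```text
t: 20.08
ee_pos: [0.4758, -0.0573, 0.2366]
tcp_rot: [0.004, -0.0, 1.0, -0.001]
ft_force: [0.7, -0.6, 0.4]
finger_gap: 0.518
finger_force: 0.0
```

```bash
python3 - <<'E'
from h import *
a=cam('side')['pixels'][160:380,180:470]; cv2.imwrite('pics/end.png',cv2.resize(a,None,fx=2.7,fy=2.7,interpolation=cv2.INTER_CUBIC))
E
```

```text
(no output)
```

View pics/end.png

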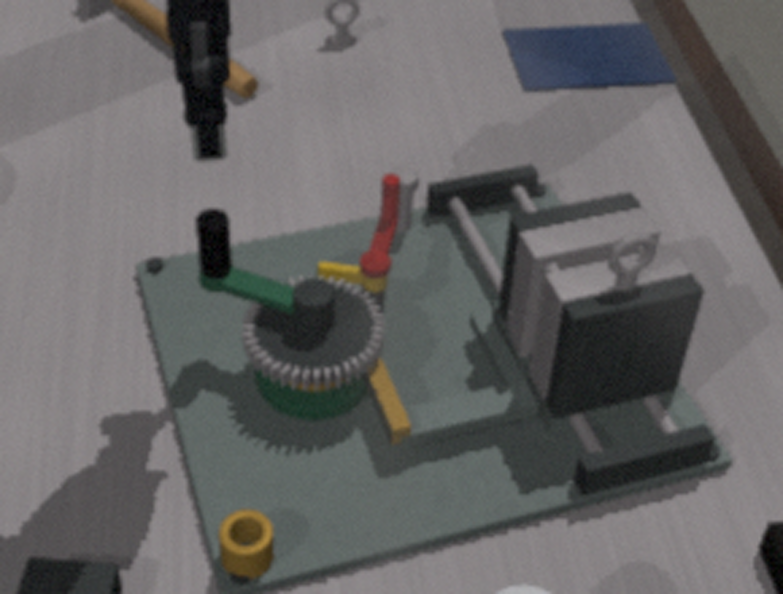

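The mould is shut on the core (crop around 545,270), the pawl (320,270) is clear, and the lever (390,185) is over. The hand is free above the grip (213,240).

```bash
python3 -c "
from station import robot
print(robot.job_done())"
```

```text
the job is handed in; nothing more can be done
None
```

The job is handed in: the mould is resting shut on the core, with the pawl off, the thumb lever over and the hand clear. I saw no bang on contact and disturbed nothing else; the simulator gave no verdict.

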